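# Load the gap fixture and hold a feeler blade snug in its gap

### The job

Hang the steel weight by its yellow loop handle on the hook at the end of the gap fixture's arm and let go of it, so that its load swings the fixture's jaw plate shut. Then take the feeler gauge by its orange handle out of the wooden holder and slide its blade straight down between the fixture's two steel plates until it drags snugly on both, without prising the jaw open again or bottoming out. Finish still holding the gauge by its handle at that depth, with the weight hanging free; do not disturb the tally counter and the two marker pens.

Things in the scene. Friction and masses are not known exactly. Their poses are not given: they have to be found in the camera images.
- fixture: blue gap fixture, bolted down; base 100 x 125 x 16 mm, origin at about the centre of its underside (the bench), z up. Its back panel, 150 mm tall, stands on the +x side of the plates; the fixed plate is on the +y side, the rocker arm with the hook reaches out to -y, beyond the base.
- slot (a point): point between the fixture's plates at their upper edge, 150 mm above the bench, 6 mm to the -y side of the fixed plate's face; axes as the fixture's. The blade's middle plane goes down here, width along x, thickness along y. Jaw shut, the gap narrows evenly from 13 mm here to 0.5 mm at 80 mm depth: a 4 mm blade touches both plates with its tip about 58 mm below here. Base 134 mm below.
- fixed_plate: upright steel plate of the fixture, 44 x 10 x 90 mm, fixed; its uppermost 9 mm flare outwards to +y as a lead-in that rises about 8 mm above the origin and opens 9 mm; origin in the plane of its face towards the gap, mid-width, 150 mm above the bench, axes as the fixture's
- swing_plate: slanting steel jaw plate, 44 x 8 x 82 mm, carried by the rocker below its pivot; origin at the middle of its face towards the gap. A blade pushed past first contact wedges it open against the weight, about 0.003 rad per mm; the drag rises within about 6 mm to some 4 to 12 N, then stays about constant
- rocker (a joint): angle (rad) of the rocker, which carries the swing plate and hook arm; pivot along x, 30 mm to the -y side of the fixed plate's face, 155 mm above the bench. 0 = jaw shut against its stop, arm level; 0.2 = jaw wide open, arm sloping up, where a light spring holds it with no weight. The hanging weight shuts it.
- hook_seat (a point): where the weight's handle shall hang: top of the rocker's round 10 mm arm, 92 mm from the pivot towards -y, moving with the rocker; its -y points out along the arm. An 18 mm collar lies 13 mm inboard; 25 mm outboard the arm's end turns up, 8 mm above the arm's top. 160 mm above the bench with the jaw shut, 18 mm higher when open.
- weight_grip (a point): centre of the flat upper rail of the weight's yellow loop handle, where to grip it: rail 56 (x) x 10 thick (y) x 40 mm tall (z), this point 94 mm above the weight's underside, 20 mm below the rail's top. Keep fingertips above the rail's lower edge: the arm passes under it. The weight stands on the bench: dark steel cylinder 56 mm diameter, 36 tall, about 0.75 kg.
- weight_eye (a point): centre of the open window of the weight's handle, 40 mm wide (x) x 35 mm tall (z), through along y, 37 mm below weight_grip; the window's upper edge is 17 mm above this point
- weight: the weight with its handle, origin at the centre of its underside, z up
- gauge_grip (a point): centre of the feeler gauge's orange handle, 26 (x) x 14 thick (y) x 55 mm tall (z). Its steel blade, 16 wide (x), 4 thick (y), 95 mm long, points straight down from the handle's lower end and flexes along y at its root, about 0.35 N per mm at the tip. The gauge stands in the holder, the handle's lower end resting on the holder's top.
- gauge_tip (a point): middle of the blade's rounded tip, 122.5 mm below gauge_grip when straight
- gauge: the feeler gauge with its blade, about 80 g; origin at the middle of the handle's lower end, z up to the handle's top
- holder: wooden block, 50 x 60 x 105 mm tall, fixed, with a slot from above for the blade; origin at the centre of its underside
- tally_counter: white hand tally counter lying on the bench, bystander, about 64 x 78 x 20 mm; origin under its centre
- marker_1: marker pen with a blue cap lying on the bench, bystander, about 130 mm long; origin under its centre
- marker_2: marker pen with a red cap lying on the bench, bystander, about 130 mm long; origin under its centre
Not all that is in view belongs to the job. Of the things like the gauge, leave any that is green or purple; of the rest the larger one is meant.

How it is judged:
By the outcome, as a careful person would: the job done as asked, in the order asked, and still so for the second after the job is handed in, while the arm keeps its last pose, push and grip.
It also fails if it takes over 64 s, if anything falls off the work surface, if the arm or the gripper's body presses on something with over 40 N, if the wrist force passes 120 N, or if a joint passes its speed limit or range.

### The arm

A 6-joint arm with a two-finger parallel gripper is mounted at the origin on a cart in front of the work surface, level with it; the furniture and walls round the work are solid. World frame = base frame: x ahead of the robot, y to its left, z up, the work surface at z = 0. Lengths are in m, angles in rad, forces in N, time in s.
With the tool pointing down it reaches from about 0.4 to 0.825 m from the base axis. Payload 7 kg.
Tool frame: the origin (TCP) lies at the very end of the fingers, on their centre line; the grasp point (between the pads) lies 19 mm behind it; z points along the fingers, y is the line along which they close (so a half turn about z gives the same grasp; the last joint's range is limited). The gripper opens to 88 mm and grips with 3 to 60 N. Pads are 19 mm wide; open, the fingers measure 130 mm over their backs; the gripper's body (78 mm by 193 mm) begins 47 mm behind the grasp point.
Start: joints at [-0.998, 0.359, 0.012, 0, -1.224, -0.288], TCP at [0.19, -0.648, 0.227] pointing down, gripper open.
Joint ranges: [-3.07, 3.07], [-1.43, 2.12], [-1.02, 1.25], [-3.03, 1.67], [-3.05, -0], [-3.03, 3.03]. Speed limits (rad/s): [2.39, 2.39, 3.01, 3.14, 3.14, 3.14].

### API

Orientations are given as [roll, pitch, yaw] about the fixed x, y, z axes, in that order (R = Rz(yaw) Ry(pitch) Rx(roll)).
In Python, from station import arm gives the robot as it stands.
- The arm moves only by the tool step_arm, never from a script. Its argument "rows" is a list of rows, each a list of 5 numbers: the shift along the world's x, y, z in m, then the turn about the world's z in rad, then the finger opening in m, from 0 to 0.0876. In form: [[x, y, z, spin, gripper], ...]. A call has 1 to 20 rows; each row is the pose to reach, as a shift and turn from the pose commanded when the call began; what a row does not reach only later rows make up. A row lasts 1/10 s, in which the tool goes at most 50 mm and 8.59 degrees, less where a joint would pass 70% of its speed; a pose out of reach is approached as far as the arm can. A call with a gripper value outside its range is refused whole. The fingers move at their own pace and stop on an object; "newtons" is the grip in N (left out, the last holds). Time passes only in rows, so rows that repeat a pose let the fingers close. It gives the time, the measured TCP pose, the force, the opening and the grip force at its end, in the units of the state.
- arm.get_state(): the state, without advancing time (a new reading comes with each control period).
- arm.grab_frame(name): name is "side" or "top"; returns a dict with "color" (480x640x3 uint8, blue, green, red), "vfov" (degrees; the focal length in pixels is half the picture's height over the tangent of half this angle, whatever the lens; pixels are square), "cx", "cy" (the principal point, pixels), "k1" (the pictures are not rectified: a ray, as slopes to the right and down, at radius r is drawn at 1 + k1 r^2 times it, then the intrinsics apply), "rvec" (rotation vector, rad) and "tvec" (3), from world to camera coordinates, as OpenCV has them. Camera axes: x right, y down, z forward; pixel columns grow to the right and rows downward; lengths in m; the calibration is good to about 2 mm. A picture is of the moment at which its call begins. There is no depth.
- arm.job_done(): hands the job in; it is judged then, once.
The state is a dict: "t": time; "q": joint angles; "qd": joint speeds; "joint_efforts": joint torques, N m; "eef_pos": TCP position; "ee_rot": TCP orientation; "force": force on the tool from outside, world axes, zero at the start; "moment": the same for the moment, N m; "width": finger opening in m; "gripper_force": force on a finger pad.
Only numpy, scipy, OpenCV 4.12 (cv2) and the standard library are available. Lean on these libraries where they do the work, as an engineer would, in place of code of your own. Each camera call takes 0.05 s, during which the arm holds its last target. There are 200 camera calls.

## Working session

There is one attempt and no reset: what is moved stays moved. The work goes in short steps, Python scripts to look and compute and a tool call to move; the robot and the scene stay as the last step left them, time stands still between calls to the robot, and variables do not carry over. Pictures are saved under pics/ and viewed, at most 10 in all, crops included, and the job is handed in when it is done.

Besides the shell and the picture viewer there is one more tool, called after "Request:" in YAML: its name, and indented under it one key for each argument. step_arm: Moves the arm, as the interface text tells. Its arguments: {"type":"object","properties":{"rows":{"type":"array"},"newtons":{"type":"number"}},"required":["rows"]}

```bash
mkdir -p pics
cat > h.py <<'E'
import numpy as np, cv2, pickle
from station import arm
def grab(n,tag):
    f=arm.grab_frame(n); cv2.imwrite(f'pics/{tag}.png',f['color']); pickle.dump(f,open(f'pics/{tag}.pkl','wb')); return f
def load(tag): return pickle.load(open(f'pics/{tag}.pkl','rb'))
def ray(f,px):
    h=f['color'].shape[0]; F=h/2/np.tan(np.radians(f['vfov'])/2)
    d=(np.array(px,float)-[f['cx'],f['cy']])/F; s=d.copy()
    for _ in range(30): s=d/(1+f['k1']*(s@s))
    R=cv2.Rodrigues(np.array(f['rvec'],float))[0]; t=np.array(f['tvec'],float).ravel()
    v=R.T@np.array([s[0],s[1],1]); return -R.T@t, v/np.linalg.norm(v)
def proj(f,P):
    h=f['color'].shape[0]; F=h/2/np.tan(np.radians(f['vfov'])/2)
    R=cv2.Rodrigues(np.array(f['rvec'],float))[0]; c=R@np.array(P,float)+np.array(f['tvec'],float).ravel()
    s=c[:2]/c[2]; return s*(1+f['k1']*(s@s))*F+[f['cx'],f['cy']]
def tri(f1,p1,f2,p2):
    a,u=ray(f1,p1); b,v=ray(f2,p2)
    k=np.linalg.lstsq(np.stack([u,-v],1),b-a,rcond=None)[0]
    A=a+k[0]*u;B=b+k[1]*v; return (A+B)/2, np.linalg.norm(A-B)
def atz(f,p,z):
    a,u=ray(f,p); return a+u*(z-a[2])/u[2]
E
python3 - <<'E'
from h import *
for n in('side','top'):
    f=grab(n,n+'0'); print(n,f['vfov'],f['k1'],ray(f,(320,240)))
print(arm.get_state())
E
```

```text
side 55.19809386887634 -0.1059566236880074 (array([ 0.40884688, -0.92467823,  0.50216554]), array([ 0.05343133,  0.90960066, -0.41203365]))
top 42.4804454315379 -0.20274803036462707 (array([ 0.37616036, -0.09745958,  1.3948524 ]), array([ 0.06118855, -0.02208401, -0.99788189]))
{'t': 0.1, 'q': array([-9.97884928e-01,  3.59258939e-01,  1.11647202e-02, -3.04804029e-04,
       -1.22411373e+00, -2.88086562e-01]), 'qd': array([ 0.00017352, -0.00358536,  0.00096188,  0.00041755, -0.00137822,
       -0.00038609]), 'joint_efforts': array([-3.03389599e-03, -5.84162772e+01,  2.93748629e+01,  7.01565385e+00,
        1.01312526e-02, -7.38019548e-05]), 'eef_pos': array([ 0.18950872, -0.64739563,  0.22575968]), 'ee_rot': array([ 3.14015778e+00, -1.26356281e-04, -2.85687149e+00]), 'force': array([ 0.00753835,  0.80063873, -0.58241979]), 'moment': array([-0.00019251, -0.02648034,  0.01554782]), 'gripper_force': 0.0, 'width': 0.0873197623970474}
```

View pics/side0.png

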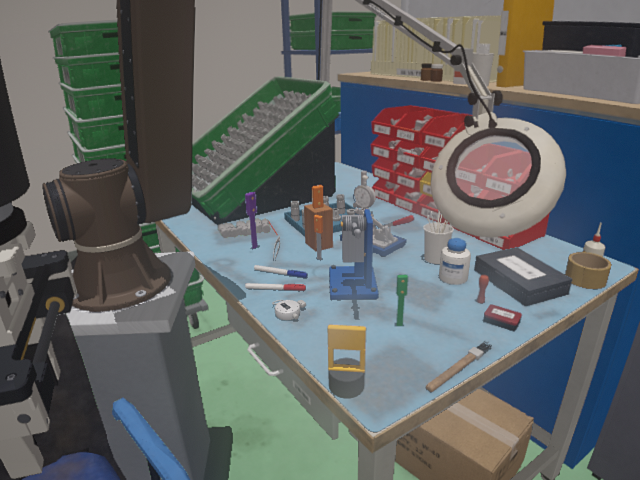

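View pics/top0.png

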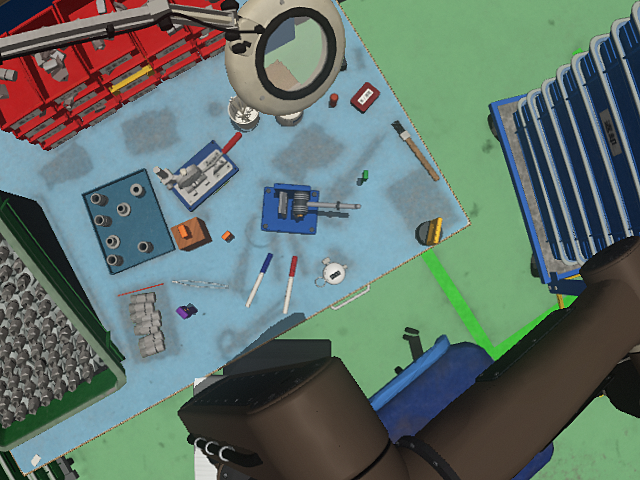

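The side view shows the weight at (347,350), the fixture at (355,260) and the holder with a gauge at (318,200). In the top view they are at (430,232), (292,208) and (190,232). Candidates for the gauge:
- Purple: side (251,205), excluded by colour.
- Green: side (402,285), excluded by colour.
- Small orange: side (319,230) / top (228,236), standing in front of the holder.
- Orange in the wooden holder: side (318,195) / top (187,228). It is the larger orange one and stands in the holder, so it fits the description.

I'll confirm this in an enlarged crop.

Run:
```python
from h import *
s=load('side0')['color'];t=load('top0')['color']
def c(im,x,y,w,h,k): return cv2.resize(im[y:y+h,x:x+w],None,fx=k,fy=k,interpolation=cv2.INTER_CUBIC)
# side: 280..400 x 175..325 at 4 ; top fixture 160..360 x 170..270 x2...
o=np.zeros((600,800,3),np.uint8)
o[:,:400]=c(s,290,175,100,150,4)
o[:300,400:800]=c(t,255,170,114,86,3.5)[:300,:400] if 0 else cv2.resize(t[172:247,260:360],(400,300),interpolation=cv2.INTER_CUBIC)
o[300:600,400:600]=cv2.resize(t[205:265,165:205],(200,300),interpolation=cv2.INTER_CUBIC)
o[300:600,600:800]=cv2.resize(t[205:265,410:450],(200,300),interpolation=cv2.INTER_CUBIC)
cv2.imwrite('pics/crop1.png',o)
o=cv2.resize(s[310:400,315:380],(520,720)[:2],interpolation=cv2.INTER_CUBIC)
```

```text
(no output)
```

View pics/crop1.png

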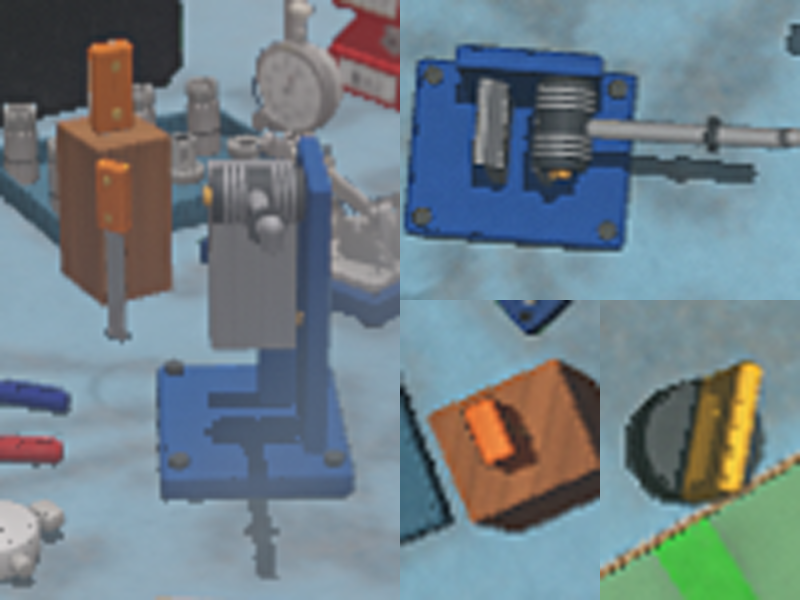

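The crop confirms it: the larger orange handle stands in the wooden holder, and the smaller orange gauge stands in front of it. The fixture's base bolts, collar and arm are also clear. Next I'll work out the poses.

Run:
```python
from h import *
from scipy.optimize import least_squares
s=load('side0');t=load('top0')
T=lambda x,y:(260+(x-400)/4,172+y/4)
S=lambda x,y:(290+x/4,175+y/4)
H=lambda x,y:(165+(x-400)/5,205+(y-300)/5)
W=lambda x,y:(410+(x-600)/5,205+(y-300)/5)
for n,p in dict(bl=T(411,57),br=T(637,72),fr=T(625,250),fl=T(406,235)).items(): print(n,atz(t,p,.016).round(4))
# fixture fit: local pts & obs
obs=[(t,T(637,72),(.05,-.0625,.016)),(t,T(625,250),(-.05,-.0625,.016)),(t,T(406,235),(-.05,.0625,.016)),(t,T(411,57),(.05,.0625,.016)),
 (s,S(158,482),(-.05,-.0625,.016)),(s,S(353,480),(.05,-.0625,.016))]
def pose(v,P): c,q=np.cos(v[2]),np.sin(v[2]); return np.array([v[0]+c*P[0]-q*P[1],v[1]+q*P[0]+c*P[1],P[2]])
r=least_squares(lambda v:np.concatenate([proj(f,pose(v,P))-p for f,p,P in obs]),[.5,0,0])
print('fixture',r.x,r.fun.round(1))
# fixture-local positions of arm features (top view), plate
def loc(p): d=p[:2]-r.x[:2];c,q=np.cos(r.x[2]),np.sin(r.x[2]); return np.array([c*d[0]+q*d[1],-q*d[0]+c*d[1]])
for n,p,z in [('collar',T(712,133),.17),('armtip',T(800,138),.19),('panel TL',T(458,45),.15),('panelTR',T(603,57),.15),('plate tl',T(478,80),.158),('plate tr',T(510,82),.15),('plate br',T(503,178),.15),('plate bl',T(474,165),.158),('hub l',T(535,130),.165),('hub r',T(597,125),.165)]: print(n,loc(atz(t,p,z)).round(4))
print('collar tri',)
# yellow & orange masks
for n,f,(x0,y0,x1,y1) in [('side',s,(315,310,385,400)),('top',t,(405,205,455,260))]:
    h=cv2.cvtColor(f['color'],cv2.COLOR_BGR2HSV)[y0:y1,x0:x1]
    m=(abs(h[...,0].astype(int)-22)<8)&(h[...,1]>150)
    ys,xs=np.nonzero(m); rr=cv2.minAreaRect(np.stack([xs+x0,ys+y0],1).astype(np.float32)); print(n,xs.min()+x0,xs.max()+x0,ys.min()+y0,ys.max()+y0,cv2.boxPoints(rr).round(1).tolist())
    if n=='top': print(h[...,2][5:42,18:40])
P=[tri(t,W(752,368),s,(366,327)),tri(t,W(728,492),s,(328,327)),tri(t,H(482,432),s,S(110,47))]
for a in P: print(a)
for c in [(467,403),(492,399),(513,458),(490,465)]: print('g',atz(t,H(*c),.16).round(4))
for c in [(752,368),(728,492)]: print('w',atz(t,W(*c),.114).round(4))
print('hold',[atz(t,H(*c),.105).round(4) for c in [(432,410),(555,360),(600,465),(480,523)]])
```

```text
bl [0.5815 0.0014 0.016 ]
br [ 0.5735 -0.126   0.016 ]
fr [ 0.473  -0.1195  0.016 ]
fl [0.4809 0.0032 0.016 ]
fixture [ 0.52673753 -0.06133725 -0.06031141] [ 0.3  0.3  0.5 -0.  -0.4  0.1  1.5  0.5  0.2 -1.4  0.4 -2.2]
collar [ 0.0002 -0.0992]
armtip [-0.0018 -0.1417]
panel TL [0.0392 0.0317]
panelTR [ 0.0378 -0.0424]
plate tl [0.0209 0.0199]
plate tr [0.022 0.004]
plate br [-0.0272  0.0042]
plate bl [-0.0223  0.0189]
hub l [-0.0035 -0.0108]
hub r [ 0.001  -0.0416]
collar tri
side 329 364 327 369 [[328.5, 368.70001220703125], [360.3999938964844, 325.1000061035156], [379.79998779296875, 339.29998779296875], [347.8999938964844, 382.79998779296875]]
top 427 441 218 244 [[426.29998779296875, 243.89999389648438], [431.5, 216.1999969482422], [442.0, 218.1999969482422], [436.79998779296875, 245.8000030517578]]
[[146 150 149 148 148 146 147 144 141 142 144 143 140 138 144 146 155 152
  146 142 143 148]
 [144 144 147 148 152 151 148 144 143 140 138 139 140 140 145 148 150 149
  143 142 146 152]
 [142 146 145 150 150 151 148 146 142 138 136 137 141 141 142 142 142 145
  143 145 145 145]
 [144 1
[... 2998 characters left out ...]
  92 107 100 109 132 160 156 177 174 172 170
  169 171 171 171]
 [197 197 197 169 170 141 144 163 184 177 153 163 174 169 168 167 168 168
  167 169 169 170]]
(array([ 0.50260723, -0.37975643,  0.11374941]), np.float64(0.0032995741547610312))
(array([ 0.44936341, -0.36942571,  0.11055177]), np.float64(0.0012011161613460506))
(array([0.46888848, 0.1557682 , 0.15675499]), np.float64(0.0012085200479841247))
g [0.4798 0.1615 0.16  ]
g [0.4814 0.1513 0.16  ]
g [0.4576 0.1422 0.16  ]
g [0.4547 0.1516 0.16  ]
w [ 0.5009 -0.3795  0.114 ]
w [ 0.4486 -0.3687  0.114 ]
hold [array([0.4814, 0.1881, 0.105 ]), array([0.5027, 0.1357, 0.105 ]), array([0.4584, 0.1157, 0.105 ]), array([0.4337, 0.1666, 0.105 ])]
```

Checks on the measurements:

| Item | Position (m) | Yaw (rad) | Height check |
|---|---|---|---|
| Weight rail | (0.475, -0.374) | -0.20 | rail top about 0.113, expected 0.114 |
| Gauge | (0.468, 0.152) | about 0.38 | top about 0.157, expected 0.160 |
| Fixture | (0.527, -0.061) | -0.06 | fitted |

The heights agree with the sizes given, so I'll move to the weight.

Request:
step_arm:
  rows:
    - [0.01,0.01,0,-0.05,0.0876]
    - [0.035,0.033,0,-0.12,0.0876]
    - [0.065,0.062,0,-0.2,0.0876]
    - [0.095,0.091,0,-0.28,0.0876]
    - [0.125,0.12,0,-0.36,0.0876]
    - [0.155,0.149,0,-0.44,0.0876]
    - [0.185,0.178,0,-0.489,0.0876]
    - [0.215,0.207,0,-0.489,0.0876]
    - [0.245,0.235,0,-0.489,0.0876]
    - [0.27,0.258,-0.005,-0.489,0.0876]
    - [0.283,0.271,-0.02,-0.489,0.0876]
    - [0.285,0.274,-0.045,-0.489,0.0876]
    - [0.285,0.274,-0.075,-0.489,0.0876]
    - [0.285,0.274,-0.105,-0.489,0.0876]
    - [0.285,0.274,-0.125,-0.489,0.0876]
    - [0.285,0.274,-0.135,-0.489,0.0876]
    - [0.285,0.274,-0.135,-0.489,0.0876]
    - [0.285,0.274,-0.135,-0.489,0.0876]

```text
t: 1.9
eef_pos: [0.4751, -0.3741, 0.0923]
ee_rot: [-3.141, 0.001, 2.938]
force: [0.3, -0.7, 0.3]
width: 0.088
gripper_force: 0.0
```

Run:
```python
from h import *
f=grab('side','side1')
cv2.imwrite('pics/c2.png',cv2.resize(f['color'][200:400,250:450],(600,600),interpolation=cv2.INTER_CUBIC))
print(arm.get_state())
```

```text
{'t': 1.95, 'q': array([-3.44105630e-01,  3.60426074e-01, -3.18248653e-01,  3.73460900e-04,
       -8.90468792e-01, -1.43098978e+00]), 'qd': array([ 0.00062572, -0.00823911,  0.00365925, -0.00153105,  0.00406162,
       -0.00124471]), 'joint_efforts': array([-5.68950622e-03, -5.22164762e+01,  2.37168181e+01,  5.66196218e+00,
       -8.34248308e-02, -5.00969709e-04]), 'eef_pos': array([ 0.47533282, -0.37420223,  0.09273002]), 'ee_rot': array([-3.14107447e+00,  1.59613689e-03,  2.93752867e+00]), 'force': array([0.02716117, 0.52727315, 0.59841093]), 'moment': array([ 0.01028295, -0.04471064, -0.04434165]), 'gripper_force': 0.0, 'width': 0.08761078403147682}
```

View pics/c2.png

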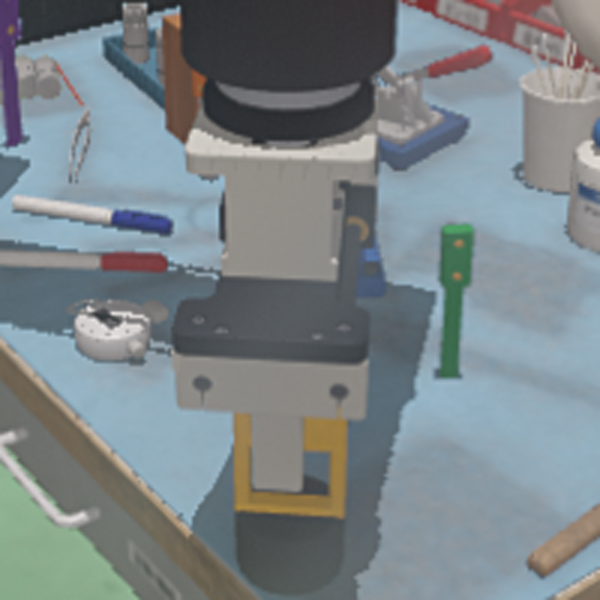

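The picture shows the fingers straddling the handle's rail, with the near finger at crop (277,455) and the handle at (291,460). I'll close and lift slightly.

Request:
step_arm:
  rows:
    - [0.002,0,-0.002,0,0.04]
    - [0.002,0,-0.002,0,0.02]
    - [0.002,0,-0.002,0,0.005]
    - [0.002,0,-0.002,0,0.005]
    - [0.002,0,-0.002,0,0.005]
    - [0.002,0,-0.002,0,0.005]
    - [0.002,0,-0.002,0,0.005]
    - [0.002,0,-0.002,0,0.005]
    - [0.002,0,0.01,0,0.005]
    - [0.002,0,0.03,0,0.005]
    - [0.002,0,0.05,0,0.005]
    - [0.002,0,0.07,0,0.005]
  newtons: 40

```text
t: 3.15
eef_pos: [0.4767, -0.3739, 0.1633]
ee_rot: [-3.141, 0.001, 2.937]
force: [0.1, -0.2, -0.1]
width: 0.0058
gripper_force: 0.0
```

The grip force is zero, so the grasp missed. I'll take a look.

Run:
```python
from h import *
f=grab('side','side2');g=grab('top','top2')
o=np.hstack([cv2.resize(f['color'][250:450,270:403],(400,600),interpolation=cv2.INTER_CUBIC),cv2.resize(g['color'][170:290,390:470],(400,600),interpolation=cv2.INTER_CUBIC)])
cv2.imwrite('pics/c3.png',o)
print(arm.get_state()['width'],arm.get_state()['gripper_force'])
```

```text
0.005163551328518674 0.0
```

View pics/c3.png

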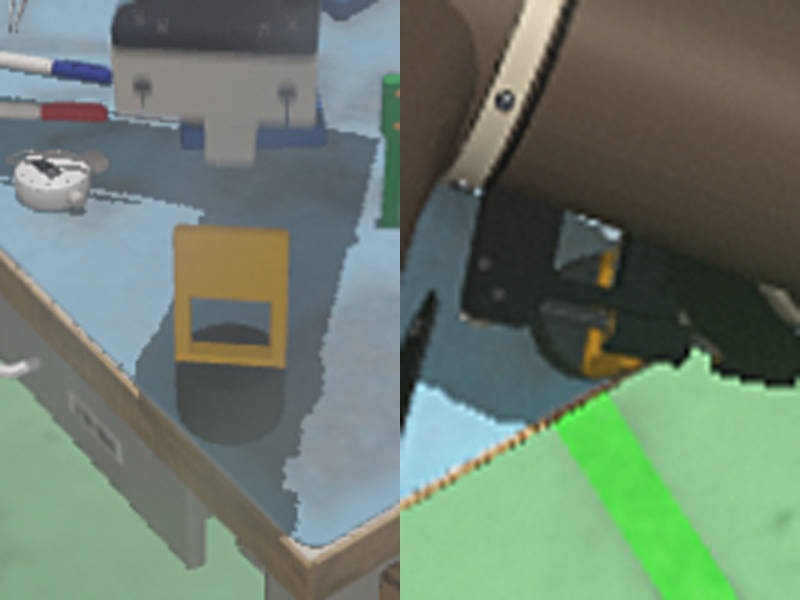

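The weight still stands untouched at side crop (232,300), and the fingers were still closing when I lifted (about 70 mm/s). I'll reopen, descend and give them more time.

Request:
step_arm:
  rows:
    - [0,0,0,0,0.06]
    - [0,0,0,0,0.06]
    - [0,0,0,0,0.06]
    - [0,0,0,0,0.06]
    - [0,0,0,0,0.06]
    - [0,0,0,0,0.06]
    - [0,0,0,0,0.06]
    - [0,0,0,0,0.06]
    - [0,0,-0.01,0,0.06]
    - [0,0,-0.03,0,0.06]
    - [0,0,-0.05,0,0.06]
    - [0,0,-0.065,0,0.06]
    - [0,0,-0.072,0,0.06]
    - [0,0,-0.072,0,0.06]

```text
t: 4.65
eef_pos: [0.4759, -0.3735, 0.0882]
ee_rot: [3.141, -0.002, 2.937]
force: [0.7, -0.6, 0.4]
width: 0.0599
gripper_force: 0.0
```

Request:
step_arm:
  rows:
    - [0,0,0,0,0.004]
    - [0,0,0,0,0.004]
    - [0,0,0,0,0.004]
    - [0,0,0,0,0.004]
    - [0,0,0,0,0.004]
    - [0,0,0,0,0.004]
    - [0,0,0,0,0.004]
    - [0,0,0,0,0.004]
    - [0,0,0,0,0.004]
    - [0,0,0,0,0.004]
    - [0,0,0,0,0.004]
    - [0,0,0,0,0.004]
  newtons: 40

```text
t: 5.85
eef_pos: [0.4766, -0.3738, 0.0896]
ee_rot: [-3.142, 0.0, 2.937]
force: [-0.2, 0.3, 1.5]
width: 0.0099
gripper_force: 40.0
```

Held: 9.9 mm opening at 40 N. I'll lift it and bring it outboard of the hook.

Request:
step_arm:
  rows:
    - [0,0,0.01,0,0.004]
    - [0,0,0.03,0,0.004]
    - [0,0,0.05,0,0.004]
    - [0,0,0.075,0,0.004]
    - [0,0,0.1,0,0.004]
    - [0.005,0.01,0.115,0.03,0.004]
    - [0.012,0.03,0.123,0.06,0.004]
    - [0.02,0.055,0.123,0.09,0.004]
    - [0.027,0.08,0.123,0.12,0.004]
    - [0.034,0.1,0.123,0.144,0.004]
    - [0.038,0.112,0.123,0.144,0.004]
    - [0.039,0.115,0.123,0.144,0.004]
    - [0.039,0.115,0.123,0.144,0.004]
    - [0.039,0.115,0.123,0.144,0.004]

```text
t: 7.25
eef_pos: [0.5152, -0.2592, 0.2123]
ee_rot: [3.142, -0.001, 3.081]
force: [-0.5, 0.5, -6.6]
width: 0.0099
gripper_force: 40.0
```

Run:
```python
from h import *
f=grab('side','side3');g=grab('top','top3')
o=np.hstack([cv2.resize(f['color'][180:380,300:433],(400,600),interpolation=cv2.INTER_CUBIC),cv2.resize(g['color'][150:270,310:390],(400,600),interpolation=cv2.INTER_CUBIC)])
cv2.imwrite('pics/c4.png',o)
s=arm.get_state();print(s['eef_pos'],s['force'],s['width'])
```

```text
[ 0.51524654 -0.25943051  0.21240015] [ 0.11315422  1.45821337 -6.74973806] 0.009697102052815093
```

View pics/c4.png

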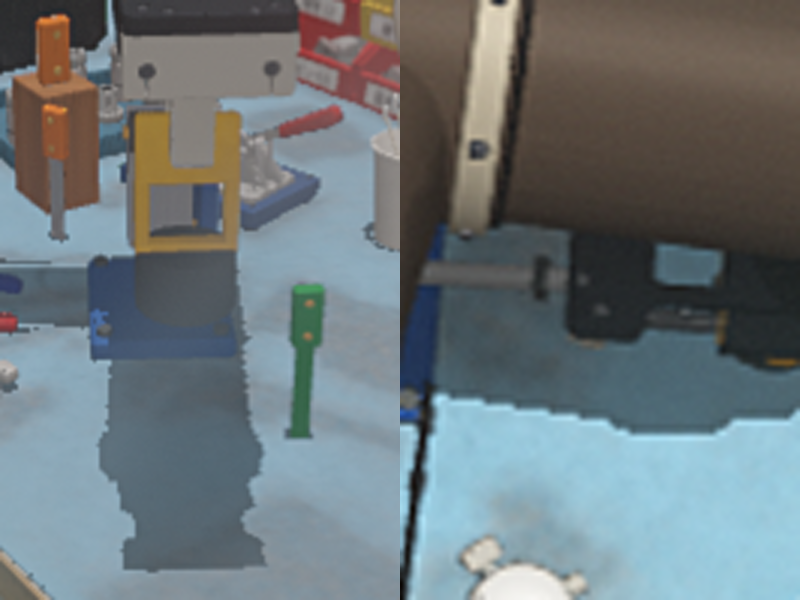

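Run:
```python
from h import *
f=load('side3');g=load('top3')
v=(.5267,-.0613,-.0603)
def L(x,y,z): c,q=np.cos(v[2]),np.sin(v[2]); return np.array([v[0]+c*x-q*y,v[1]+q*x+c*y,z])
fs=lambda p:((p-[300,180])*3).round(0); gs=lambda p:((p-[310,150])*5+[400,0]).round(0)
for n,P in dict(seat=L(0,-.112,.178),tip=L(0,-.137,.183),tiptop=L(0,-.14,.191),collar=L(0,-.0992,.171),eye=(.5152,-.2592,.2123+.0044-.037),wtop=(.5152,-.2592,.1967),grip=(.5152,-.2592,.2167)).items(): print(n,P,fs(proj(f,P)),gs(proj(g,P)))
# rectified collar from new top: crop (542,277)
p=(310+(542-400)/5,150+277/5); print(atz(g,p,.171))
# original side view tip ball at crop1 (268,228): 
print(ray(load('side0'),(290+268/4,175+228/4)), proj(load('side0'),L(0,-.14,.186)), (290+268/4,175+228/4))
```

```text
seat [ 0.51995049 -0.17309644  0.178     ] [171. 150.] [573. 277.]
tip [ 0.51844391 -0.198051    0.183     ] [175. 159.] [637. 279.]
tiptop [ 0.51826312 -0.20104555  0.191     ] [175. 148.] [646. 277.]
collar [ 0.52072186 -0.1603197   0.171     ] [169. 152.] [540. 277.]
eye (0.5152, -0.2592, 0.17969999999999997) [185. 209.] [789. 289.]
wtop (0.5152, -0.2592, 0.1967) [186. 181.] [795. 285.]
grip (0.5152, -0.2592, 0.2167) [186. 146.] [802. 279.]
[ 0.52054298 -0.16108374  0.171     ]
(array([ 0.40884688, -0.92467823,  0.50216554]), array([ 0.13423866,  0.90809178, -0.39667278])) [358.40120089 231.96788879] (357.0, 232.0)
```

The window and hook tip project where I expected: tip residual about 1 px, collar about 1 mm. I'll thread the loop over the arm.

Request:
step_arm:
  rows:
    - [0.001,0.008,0,0,0.004]
    - [0.002,0.022,0,0,0.004]
    - [0.003,0.038,0,0,0.004]
    - [0.004,0.054,0,0,0.004]
    - [0.005,0.07,0,0,0.004]
    - [0.005,0.08,0,0,0.004]
    - [0.005,0.083,0,0,0.004]
    - [0.005,0.083,0,0,0.004]

```text
t: 8.15
eef_pos: [0.5207, -0.1753, 0.2127]
ee_rot: [-3.142, 0.0, 3.082]
force: [-0.8, -0.3, -6.6]
width: 0.01
gripper_force: 40.0
```

Request:
step_arm:
  rows:
    - [0,0,-0.005,0,0.004]
    - [0,0,-0.012,0,0.004]
    - [0,0,-0.018,0,0.004]
    - [0,0,-0.022,0,0.004]
    - [0,0,-0.026,0,0.004]
    - [0,0,-0.03,0,0.004]
    - [0,0,-0.034,0,0.004]
    - [0,0,-0.036,0,0.004]
    - [0,0,-0.036,0,0.004]

```text
t: 9.05
eef_pos: [0.5206, -0.1758, 0.1763]
ee_rot: [-3.142, -0.0, 3.081]
force: [0.3, -0.1, -4.7]
width: 0.0098
gripper_force: 40.0
```

Request:
step_arm:
  rows:
    - [0,0,-0.001,0,0.004]
    - [0,0,-0.002,0,0.004]
    - [0,0,-0.002,0,0.004]

```text
t: 9.35
eef_pos: [0.5207, -0.1759, 0.1751]
ee_rot: [-3.141, 0.0, 3.082]
force: [-1.4, 0.3, -1.6]
width: 0.0096
gripper_force: 40.0
```

Request:
step_arm:
  rows:
    - [0,0,-0.001,0,0.004]
    - [0,0,-0.001,0,0.004]
    - [0,0,-0.001,0,0.014]
    - [0,0,-0.001,0,0.02]
    - [0,0,-0.001,0,0.034]
    - [0,0,-0.001,0,0.034]
    - [0,0,-0.001,0,0.034]
    - [0,0,-0.001,0,0.034]
    - [0,0,0.005,0,0.034]
    - [0,0,0.015,0,0.034]
    - [0,0,0.035,0,0.034]
    - [0,0,0.06,0,0.034]
    - [0,0,0.085,0,0.034]
    - [0,0,0.1,0,0.034]
    - [0,0,0.1,0,0.034]

```text
t: 10.85
eef_pos: [0.5219, -0.1761, 0.2781]
ee_rot: [-3.141, 0.005, 3.082]
force: [0.8, 0.4, -0.3]
width: 0.0339
gripper_force: 0.0
```

Released. I'll move over the gauge, then look at the hung weight and the shut fixture.

Request:
step_arm:
  rows:
    - [-0.001,0.01,0,0.03,0.05]
    - [-0.005,0.035,0,0.07,0.05]
    - [-0.01,0.065,0,0.11,0.05]
    - [-0.016,0.1,0,0.15,0.05]
    - [-0.022,0.135,0,0.19,0.05]
    - [-0.028,0.17,0,0.23,0.05]
    - [-0.034,0.205,0,0.27,0.05]
    - [-0.04,0.24,0,0.31,0.05]
    - [-0.046,0.275,-0.005,0.35,0.05]
    - [-0.051,0.305,-0.015,0.39,0.05]
    - [-0.053,0.322,-0.03,0.42,0.05]
    - [-0.053,0.328,-0.045,0.43,0.05]
    - [-0.053,0.328,-0.06,0.43,0.05]
    - [-0.053,0.328,-0.07,0.43,0.05]
    - [-0.053,0.328,-0.07,0.43,0.05]

```text
t: 12.35
eef_pos: [0.4664, 0.1518, 0.2028]
ee_rot: [-3.141, -0.003, -2.771]
force: [-0.6, -0.5, 0.6]
width: 0.0499
gripper_force: 0.0
```

Run:
```python
from h import *
f=grab('side','side4');g=grab('top','top4')
o=np.hstack([cv2.resize(f['color'][160:310,290:390],(400,600),interpolation=cv2.INTER_CUBIC),np.vstack([cv2.resize(g['color'][172:247,260:360],(400,300),interpolation=cv2.INTER_CUBIC),cv2.resize(g['color'][180:270,150:270],(400,300),interpolation=cv2.INTER_CUBIC)])])
cv2.imwrite('pics/c5.png',o)
s=arm.get_state();print(s['eef_pos'],s['force'],s['width'],s['q'])
print(atz(load('top0'),(228,236),.12))
```

```text
[0.46763873 0.15209683 0.20470658] [-0.10791138  1.2553616   0.62537338] 0.049953557564721286 [ 7.15329969e-01  7.11356481e-02 -4.13973010e-01  2.81693941e-04
 -1.08603488e+00 -1.91619898e+00]
[0.46180809 0.06516929 0.12      ]
```

View pics/c5.png

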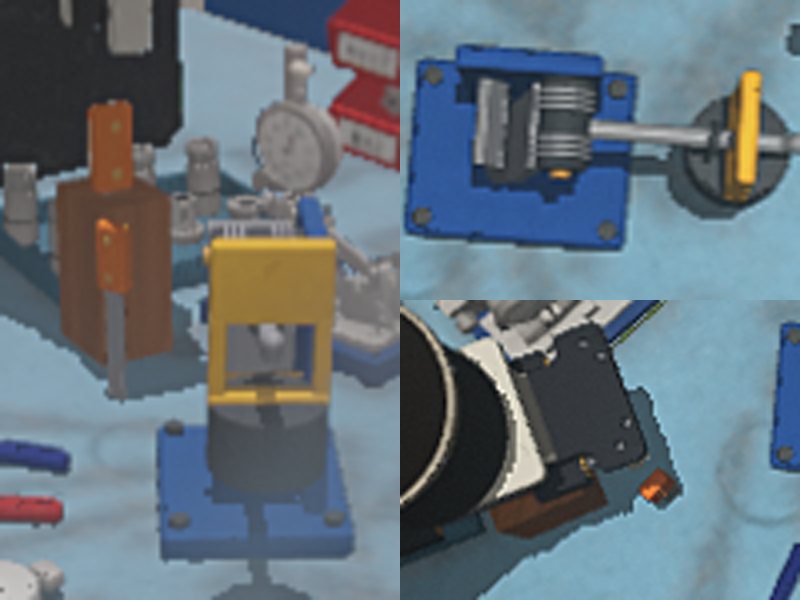

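The weight hangs on the arm just outboard of the collar (top crop (745,135)) and the jaw plate is shut. The gripper is over the holder and the small gauge at crop (658,487) is clear of it. Now I'll descend and grip.

Request:
step_arm:
  rows:
    - [0,0,-0.01,0,0.05]
    - [0,0,-0.03,0,0.05]
    - [0,0,-0.05,0,0.05]
    - [0,0,-0.07,0,0.05]
    - [0,0,-0.082,0,0.05]
    - [0,0,-0.087,0,0.05]
    - [0,0,-0.087,0,0.008]
    - [0,0,-0.087,0,0.008]
    - [0,0,-0.087,0,0.008]
    - [0,0,-0.087,0,0.008]
    - [0,0,-0.087,0,0.008]
    - [0,0,-0.087,0,0.008]
    - [0,0,-0.087,0,0.008]
    - [0,0,-0.087,0,0.008]
    - [0,0,-0.087,0,0.008]
  newtons: 35

```text
t: 13.95
eef_pos: [0.4678, 0.1524, 0.1179]
ee_rot: [3.142, 0.001, -2.772]
force: [-1.4, 1.5, 4.4]
width: 0.0141
gripper_force: 35.0
```

Gripped: 14.1 mm opening at 35 N. I'll lift straight out. I'll also rectify the saved top view at the plates' height to place the slot.

Request:
step_arm:
  rows:
    - [0,0,0.005,0,0.008]
    - [0,0,0.02,0,0.008]
    - [0,0,0.04,0,0.008]
    - [0,0,0.06,0,0.008]
    - [0,0,0.08,0,0.008]
    - [0,0,0.1,0,0.008]
    - [0,0,0.12,0,0.008]
    - [0,0,0.145,0,0.008]
    - [0,0,0.17,0,0.008]
    - [0,0,0.185,0,0.008]
    - [0,0,0.19,0,0.008]
    - [0,0,0.19,0,0.008]

```text
t: 15.15
eef_pos: [0.4675, 0.1522, 0.3077]
ee_rot: [3.141, 0.0, -2.772]
force: [-0.2, -0.1, -0.5]
width: 0.0138
gripper_force: 35.0
```

Run:
```python
from h import *
g=load('top4')
v=(.5267,-.0613,-.0603)
def L(x,y,z): c,q=np.cos(v[2]),np.sin(v[2]); return np.array([v[0]+c*x-q*y,v[1]+q*x+c*y,z])
# rectified at z=.15: columns: local y +40..-60 (left to right), rows: x +45..-30 ; 8px/mm
ys=np.arange(.040,-.060,-.000125); xs=np.arange(.045,-.030,-.000125)
m=np.array([[proj(g,L(x,y,.150)) for y in ys[::10]] for x in xs[::10]]).astype(np.float32)
m=cv2.resize(m,(800,600),interpolation=cv2.INTER_LINEAR)
o=cv2.remap(g['color'],m[...,0],m[...,1],cv2.INTER_CUBIC)
for y in range(-60,41,10):
    c=int((40-y)*8); cv2.line(o,(c,0),(c,15 if y else 40),(0,0,255),2)
cv2.imwrite('pics/c6.png',o)
def loc(p): d=p[:2]-v[:2];c,q=np.cos(v[2]),np.sin(v[2]); return np.array([c*d[0]+q*d[1],-q*d[0]+c*d[1]])
print('collar shut',loc(atz(g,(260+322/4,172+140/4),.158)))
s=arm.get_state();print(s['eef_pos'],s['force'],s['width'])
```

```text
collar shut [-0.00152271 -0.10498291]
[0.46753202 0.15222701 0.30765121] [-0.23153085 -0.06157154 -0.52608362] 0.01378025456370602
```

View pics/c6.png

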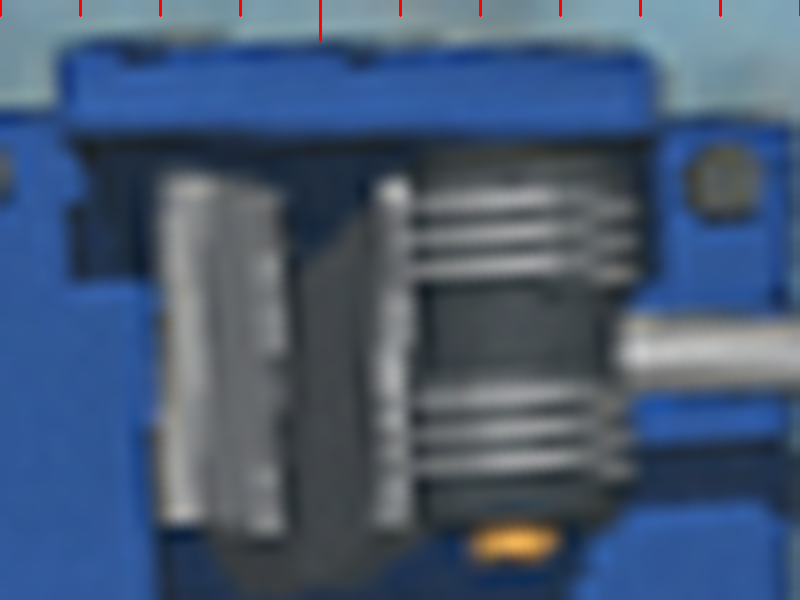

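In the rectified view:
- The fixed face is at column 283, local y = +4.6 mm.
- The hub centre is at column 525, -25.6 mm.
- The shut collar is at -105 mm.

All three give y_f ≈ +4.4 mm, so the slot is at local (0, -1.5 mm), which is world (0.5265, -0.063). I'll move above it.

Request:
step_arm:
  rows:
    - [0.002,-0.008,0,-0.04,0.008]
    - [0.008,-0.028,0,-0.08,0.008]
    - [0.014,-0.052,0,-0.12,0.008]
    - [0.02,-0.076,0,-0.16,0.008]
    - [0.027,-0.1,0,-0.2,0.008]
    - [0.034,-0.125,0,-0.24,0.008]
    - [0.041,-0.15,0,-0.28,0.008]
    - [0.048,-0.175,0,-0.32,0.008]
    - [0.054,-0.196,0,-0.36,0.008]
    - [0.058,-0.21,0,-0.4,0.008]
    - [0.059,-0.215,0,-0.43,0.008]
    - [0.059,-0.215,0,-0.43,0.008]
    - [0.059,-0.215,0,-0.43,0.008]
    - [0.059,-0.215,0,-0.43,0.008]

```text
t: 16.55
eef_pos: [0.5265, -0.0621, 0.3076]
ee_rot: [3.141, 0.0, 3.083]
force: [-0.5, -0.0, -0.4]
width: 0.0139
gripper_force: 35.0
```

Run:
```python
from h import *
f=grab('side','side5');g=grab('top','top5')
s=arm.get_state();print(s['eef_pos'],s['ee_rot'],s['force'],s['moment'],s['width'])
p=proj(f,s['eef_pos']-[0,0,.108]);q=proj(g,s['eef_pos']-[0,0,.108]);print(p,q)
o=np.hstack([cv2.resize(f['color'][130:280,310:410],(400,600),interpolation=cv2.INTER_CUBIC),cv2.resize(g['color'][160:260,260:327],(400,600),interpolation=cv2.INTER_CUBIC)])
cv2.circle(o,tuple(int(a) for a in (p-[310,130])*4),4,(255,0,255),1)
cv2.imwrite('pics/c7.png',o)
```

```text
[ 0.52657787 -0.06213751  0.30771818] [3.14143146e+00 3.36150305e-04 3.08264806e+00] [-0.54971592 -0.5738801  -1.86741636] [ 0.01201993 -0.01133374  0.03686701] 0.01384654014575402
[352.48221889 198.05894744] [288.41265458 200.35034181]
```

View pics/c7.png

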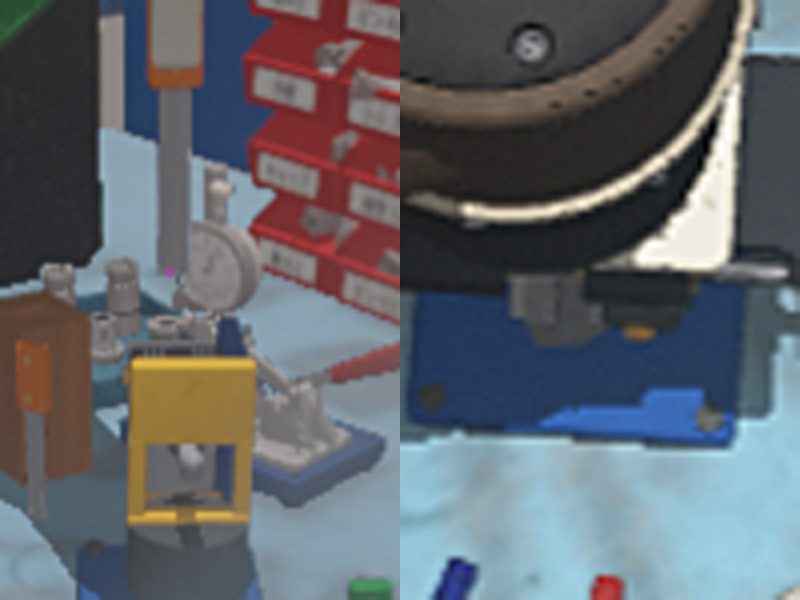

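The held blade's tip is at crop (172,272) against (170,272) predicted, so the gauge sits straight in the grip. I'll descend in stages and watch the force.

Request:
step_arm:
  rows:
    - [0,0,-0.01,0,0.008]
    - [0,0,-0.025,0,0.008]
    - [0,0,-0.035,0,0.008]
    - [0,0,-0.043,0,0.008]
    - [0,0,-0.05,0,0.008]
    - [0,0,-0.056,0,0.008]
    - [0,0,-0.062,0,0.008]
    - [0,0,-0.068,0,0.008]
    - [0,0,-0.074,0,0.008]
    - [0,0,-0.078,0,0.008]
    - [0,0,-0.078,0,0.008]

```text
t: 17.75
eef_pos: [0.5263, -0.0628, 0.2289]
ee_rot: [-3.142, -0.001, 3.081]
force: [0.2, 0.1, -0.8]
width: 0.0137
gripper_force: 35.0
```

Request:
step_arm:
  rows:
    - [0,0,-0.004,0,0.008]
    - [0,0,-0.009,0,0.008]
    - [0,0,-0.014,0,0.008]
    - [0,0,-0.018,0,0.008]
    - [0,0,-0.021,0,0.008]
    - [0,0,-0.023,0,0.008]
    - [0,0,-0.023,0,0.008]
    - [0,0,-0.023,0,0.008]

```text
t: 18.55
eef_pos: [0.5265, -0.0627, 0.2065]
ee_rot: [3.141, -0.0, 3.081]
force: [-0.9, 0.5, -1.0]
width: 0.0141
gripper_force: 35.0
```

Run:
```python
from h import *
f=grab('side','side6')
F=[];
for i in range(6): arm.grab_frame('side'); F.append(arm.get_state()['force'])
s=arm.get_state(); print(s['eef_pos'],np.mean(F,0),np.std(F,0),s['moment'])
```

```text
[ 0.52658388 -0.06277072  0.20656174] [-0.10352184  1.12309281 -1.48479884] [0.32241468 0.3403993  0.39600269] [ 0.70735189 -0.033011    0.02095541]
```

The lateral force of +1.1 N matches the jaw bending the blade by about 3 mm at 52 mm depth, so it is in the gap. I'll go down in small steps.

Request:
step_arm:
  rows:
    - [0,0,-0.002,0,0.008]
    - [0,0,-0.004,0,0.008]
    - [0,0,-0.006,0,0.008]
    - [0,0,-0.0075,0,0.008]
    - [0,0,-0.0075,0,0.008]
    - [0,0,-0.0075,0,0.008]

```text
t: 19.5
eef_pos: [0.5266, -0.0627, 0.1988]
ee_rot: [3.141, -0.0, 3.081]
force: [0.8, 1.6, -1.2]
width: 0.0138
gripper_force: 35.0
```

Request:
step_arm:
  rows:
    - [0,0,-0.001,0,0.008]
    - [0,0,-0.001,0,0.008]
    - [0,0,-0.001,0,0.008]

```text
t: 19.8
eef_pos: [0.5267, -0.0628, 0.1981]
ee_rot: [3.142, 0.0, 3.081]
force: [1.3, 1.1, -0.8]
width: 0.0137
gripper_force: 35.0
```

Request:
step_arm:
  rows:
    - [0,0,-0.001,0,0.008]
    - [0,0,-0.001,0,0.008]
    - [0,0,-0.001,0,0.008]

```text
t: 20.1
eef_pos: [0.5268, -0.0628, 0.1972]
ee_rot: [3.142, 0.0, 3.081]
force: [0.9, 1.4, 0.6]
width: 0.0141
gripper_force: 35.0
```

Request:
step_arm:
  rows:
    - [0,0,-0.001,0,0.008]
    - [0,0,-0.001,0,0.008]
    - [0,0,-0.001,0,0.008]

```text
t: 20.4
eef_pos: [0.5269, -0.0628, 0.1963]
ee_rot: [3.142, 0.001, 3.081]
force: [-0.2, 1.1, 3.8]
width: 0.0137
gripper_force: 35.0
```

Request:
step_arm:
  rows:
    - [0,0,-0.001,0,0.008]
    - [0,0,-0.001,0,0.008]
    - [0,0,-0.001,0,0.008]

```text
t: 20.7
eef_pos: [0.5269, -0.0628, 0.1953]
ee_rot: [3.142, 0.001, 3.081]
force: [1.0, 0.9, 4.7]
width: 0.0136
gripper_force: 35.0
```

Run:
```python
from h import *
F=[]
for i in range(6): arm.grab_frame('side'); F.append(arm.get_state()['force'])
s=arm.get_state(); print(s['t'],s['eef_pos'],np.mean(F,0),s['width'])
```

```text
21.0 [ 0.52685757 -0.0627871   0.19525128] [0.83791229 1.77362869 4.85199467] 0.014175001226464097
```

Run:
```python
from h import *
f=grab('side','side9')
cv2.imwrite('pics/c9.png',cv2.resize(f['color'][170:340,230:430],(700,595),interpolation=cv2.INTER_CUBIC))
```

```text
(no output)
```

View pics/c9.png

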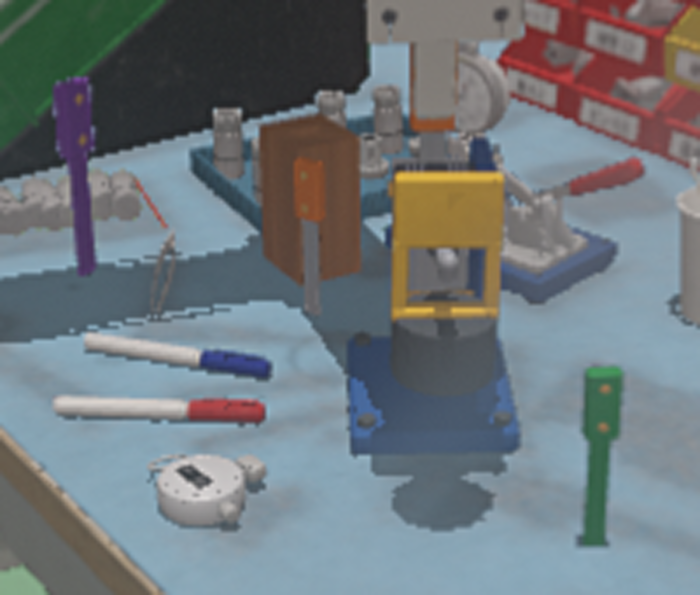

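The weight hangs free at (447,260), the blade goes down into the fixture behind it at (435,150), and the pens and counter are where they were. The drag is about 6 N. I'll hand it in.

```bash
python3 -c "
from station import arm
print(arm.job_done())"
```

```text
the job is handed in; nothing more can be done
None
```

The weight hangs free on the hook with the jaw shut, and the gauge is still held by its handle about 63 mm down the slot with about 6 N of drag; I handed the job in at about 21 s, and it returned no verdict.

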